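# Clamp the horseshoe in the drilling fixture

### The arm

A 6-joint arm with a two-finger parallel gripper is mounted at the origin on the work surface. World frame = base frame: x ahead of the robot, y to its left, z up, the work surface at z = 0. Lengths are in mm, angles in degrees, forces in N, time in s.
With the tool pointing down it reaches from about 300 to 850 mm from the base axis. Payload 4.2 kg.
Tool frame: the origin (TCP) lies at the very end of the fingers, on their centre line; the grasp point (between the pads) lies 19 mm behind it (hold_point_z is the z of the grasp point in the tool frame, in mm); z points along the fingers, y is the direction in which the jaws open and shut (so a half turn about z gives the same grasp; the last joint's range is limited). The gripper opens to 91 mm and grips with 3 to 60 N. Pads are 32 mm wide; open, the fingers measure 118 mm over their backs; the gripper's body (76 mm by 178 mm) begins 60 mm behind the grasp point.
Start: joints at [-65.088, 18.312, 89.639, -0, 72.044, -1.146], TCP at [252.593, -516.566, 213.976] pointing down, gripper open.
Joint ranges: [-177.97, 177.97], [-48.28, 115.42], [12.27, 149.76], [-77.06, 257.06], [2.81, 150.46], [-146.56, 146.56]. Speed limits (degrees/s): [147.25, 147.25, 180, 180, 180, 180].

### API

Orientations are given as [roll, pitch, yaw] about the fixed x, y, z axes, in that order (R = Rz(yaw) Ry(pitch) Rx(roll)).
In Python, from workcell import state, grab_frame, job_done, hold_point_z gives the robot as it stands. The module is installed in compiled form; this text tells all that it offers.
- The arm moves only by the shell command python3 -m creep 'ROWS' [FORCE]. ROWS is JSON, a list of rows, each a list of 7 numbers: the closure, from 0 (fully open) to 1 (shut), then the shift along the tool's x, y, z in mm, then the turn, a rotation vector about the tool's x, y, z in degrees. A call has 1 to 5 rows; each row shifts and turns the commanded pose from where the row before left it, along the tool's axes as they then stand; what a row does not reach is not made up. A row lasts 1/8 s, in which the tool goes at most 62.5 mm and 10.7 degrees, less where a joint would pass 70% of its speed; a pose out of reach is approached as far as the arm can. A call is refused whole if a number of a shift passes 62.5 or a number of a turn 10.7, either way. A call with a gripper value outside its range is refused whole. The fingers move at their own pace and stop on an object; FORCE is the grip in N (left out, the last holds). Time passes only in rows, so rows that do not move let the fingers close. It gives the time, the measured TCP pose, the force and the opening at its end, in the units of the state.
- state(): the state, without advancing time (a new reading comes with each control period).
- grab_frame(name): name is "scene" or "top" or "wrist"; returns a dict with "frame" (420x560x3 uint8, red, green, blue), "fx", "fy", "cx", "cy" (pixels), "view" (4x4, takes a point from world to camera coordinates). Camera axes: x right, y down, z forward; pixel columns grow to the right and rows downward; lengths in mm; the calibration is good to about 2 mm. A picture is of the moment at which its call begins. There is no depth.
- job_done(): hands the job in, once; it reports no verdict.
The state is a dict: "time_s": time; "qpos": joint angles; "qvel": joint speeds; "effort": joint torques, N m; "ee_pos": TCP position; "ee_rot": TCP orientation; "force": force on the tool from outside, world axes, zero at the start; "torque": the same for the moment, N m; "gripper_width": finger opening in mm.
Only numpy, scipy, OpenCV 4.12 (cv2) and the standard library are available. Lean on these libraries where they do the work, as an engineer would, in place of code of your own. Each camera call takes 0.05 s, during which the arm holds its last target.

### The job

On the drilling fixture, slide the horseshoe along its channel with a fingertip until its toe is fully home against the stop bar, without picking it up. Then push the toggle clamp's lever over its dead point until it snaps into lock and the rubber foot holds the shoe down. Leave the other loose things on and around the fixture where they are.

Things in the scene. Friction and masses are not known exactly. Their poses are not given: they have to be found in the camera images.
- fixture: Dark steel plate bolted to the bench, 220 (x) x 250 (y) x 15 mm, left or right in front of the robot. Origin: centre of its underside; +x points away from the robot along the channel. Two rails 10 mm wide, 8 mm tall (top 23 mm above the bench) run along x from -85 to +65 at y = -114 and +24 mm, 129 mm apart inside: the channel, middle line y = -45. The toggle clamp stands at its +y side.
- stop_face (a point): Middle of the near face of the steel stop bar across the channel's far end, at plate height: x = +85, y = -45, 15 mm above the bench, in the fixture's frame. The bar is 110 mm long (y), 20 mm thick, 18 mm tall.
- shoe: Bright flat steel horseshoe on the plate in the channel (2.5 mm play each side), about 0.36 kg, 124 wide, 127 long, 10 mm thick, toe (+x) to the stop, open end to the robot, drawn back 25 to 55 mm. Origin: underside, centre of the toe arc; toe's outside 62 mm ahead, heels 65 mm behind. Home, it is at x = +23, y = -45 in the fixture's frame. Slides at 2 to 5 N. (A dark shoe lies on the bare bench: not this one.)
- toe_inside (a point): Inner edge of the shoe's toe, at its top face, 40 mm ahead of the shoe's origin and 25 mm above the bench. The web is 22 mm wide and the branches stand 80 mm apart inside, so a fingertip fits inside the U, down to just above the plate, and can push the toe forward from inside.
- clamp_lever (a joint): Angle of the clamp's lever, rad. 0: open, leaning 0.62 from upright, outwards (fixture's +y). It grows as the lever is pushed inwards (-y) and up. Dead point near 0.50; beyond about 0.55 it snaps by itself to 0.87, locked, 0.25 past upright. Let go before the dead point it springs back to 0. Near its end it takes about 4 to 5 N at first, then less.
- lever_end (a point): End of the lever's black rubber grip (21 mm thick, the outer 60 mm of the lever), on the lever's axis, 115 mm from the pivot. 144 mm above the bench when open, 161 mm when locked; open, it lies 67 mm from the pivot towards the fixture's +y.
- clamp_pivot (a point): Pivot of the lever, 50 mm above the bench, at x = +23, y = +88 in the fixture's frame; its axis is parallel to the fixture's x axis, so the lever swings in the fixture's y-z plane. Two grey side plates 44 mm (y) hold it, 26 mm apart over all, 56 mm above the bench.
- clamp_foot: Sprung rubber foot, 18 mm across, at the tip of the clamp's arm (14 mm wide). Open, the arm stands raised over y = 25 to 75 in the fixture's frame, up to 115 mm above the bench. Locked, the foot presses the shoe's +y branch at x = +23, y = +6 with about 2 N. Origin: on the spindle, in the arm's tip, 20 mm above the foot's face.
- tray: Low grey tray of stock, 160 x 160 x 45 mm, fixed, in the place (left or right) that the fixture does not have. Origin: its underside.
- spacer: Bystander, to be left alone: steel cylinder 24 mm across, 35 mm tall, standing on the fixture plate in front of the clamp (towards the robot). Origin: its underside.
- gauge_block: Bystander, to be left alone: dark steel block 22 x 22 x 30 mm standing on the far corner of the fixture plate, beyond the clamp. Origin: its underside.
- nail_can: Bystander, to be left alone: open steel can 66 mm across, 75 mm tall, at the far side of the bench. Origin: its underside.
- hammer: Bystander, to be left alone: hammer lying on the bench to the left. Origin: its underside.
- brush: Bystander, to be left alone: brush lying on the bench to the right. Origin: its underside.
Not all that is in view belongs to the job. Several things have the shape of the shoe; the one meant has the colours described above.

How it is judged (in metres and radians):
On the way, in this order (a step that is already met when the one before it is completed fails the run):
1. the shoe is fully home against the stop bar while the lever still stands open (x of shoe in the frame of fixture above 0.0195 m and angle between the x axis of shoe and the x axis of fixture, either way round below 0.08 rad and z of shoe in the frame of fixture below 0.019 m and angle between shoe's own z axis and vertical below 0.1 rad and value of joint clamp_lever below 0.3 rad), for 0.2 s.
2. the lever has snapped into lock (value of joint clamp_lever above 0.82 rad), for 0.2 s.
At the end, for the whole second after the job is handed in: The shoe lies flat on the plate with its toe within 3.5 mm of the stop bar and at rest, the lever is locked (above 0.82 rad) and the rubber foot presses on the shoe (more than 0.8 N) (x of shoe in the frame of fixture above 0.0195 m and angle between the x axis of shoe and the x axis of fixture, either way round below 0.08 rad and z of shoe in the frame of fixture below 0.019 m and angle between shoe's own z axis and vertical below 0.1 rad and value of joint clamp_lever above 0.82 rad and contact force between clamp_foot and shoe above 0.8 N and linear speed of shoe below 0.02 m/s); the robot touches nothing.
It fails at once if the horseshoe is lifted or tipped (more than 10 mm off the plate, or 0.25 rad) (z of shoe in the frame of fixture above 0.025 m or angle between shoe's own z axis and vertical above 0.25 rad).
It fails at once if one of the loose things on or around the fixture is shifted by more than 25 mm (distance of any of spacer, gauge_block, nail_can, hammer, brush from where it was at the start of the episode above 0.025 m).
It also fails if it takes over 48 s, if anything falls off the work surface, if the arm or the gripper's body presses on something with over 40 N, if the wrist force passes 120 N, or if a joint passes its speed limit or range.

## Working session

There is one attempt and no reset: what is moved stays moved. The work goes in short steps, Python scripts to look and compute and a shell command to move; the robot and the scene stay as the last step left them, time stands still between calls to the robot, and variables do not carry over. Pictures are saved under pics/ and viewed, and the job is handed in when it is done.

```bash
mkdir -p pics; python3 - <<'E'
from workcell import *
import cv2
print(state(),hold_point_z)
for n in ["scene","top"]:
    f=grab_frame(n); cv2.imwrite(f"pics/{n}0.png",f["frame"][:,:,::-1]); print(n,f["fx"],f["fy"],f["cx"],f["cy"],f["view"])
E
```

```text
{'time_s': 0.0, 'qpos': array([-6.50882072e+01,  1.83510046e+01,  8.97049917e+01,  3.29461251e-04,
        7.20447165e+01, -1.14516377e+00]), 'qvel': array([ 0.00495867, -0.05511473,  0.08707849, -0.10821574, -0.02769241,
       -0.00324976]), 'effort': array([-1.22617672e-03, -4.12464094e+01, -2.31970221e+01,  7.25454488e-02,
        4.58428706e-02, -1.29354348e-04]), 'ee_pos': array([ 252.37539519, -516.09750761,  213.1362537 ]), 'ee_rot': array([-1.79899314e+02, -2.32597201e-03,  2.60568527e+01]), 'force': array([ 0.41976863, -0.32738371,  0.0554839 ]), 'torque': array([0.00187038, 0.02684379, 0.03153308]), 'gripper_width': 91.5863278451097} -18.8
scene 435.31470549549925 435.31470549549925 278.7208269402467 200.34144761389922 [[-3.24335858e-01  9.45816453e-01 -1.54106583e-02  1.29994887e+02]
 [ 7.37465588e-01  2.42619132e-01 -6.30301883e-01 -3.08781915e+02]
 [-5.92410971e-01 -2.15794332e-01 -7.76197171e-01  1.60375756e+03]
 [ 0.00000000e+00  0.00000000e+00  0.00000000e+00  1.00000000e+00]]
top 526.5486428447564 526.5486428447564 285.3191688270786 222.72446544754678 [[-1.70114239e-02 -9.99573631e-01 -2.37311537e-02  4.18979142e+01]
 [-9.85039264e-01  2.08254193e-02 -1.71067093e-01  4.92876863e+02]
 [ 1.71488366e-01  2.04660233e-02 -9.84973544e-01  1.43033665e+03]
 [ 0.00000000e+00  0.00000000e+00  0.00000000e+00  1.00000000e+00]]
```

View pics/scene0.png

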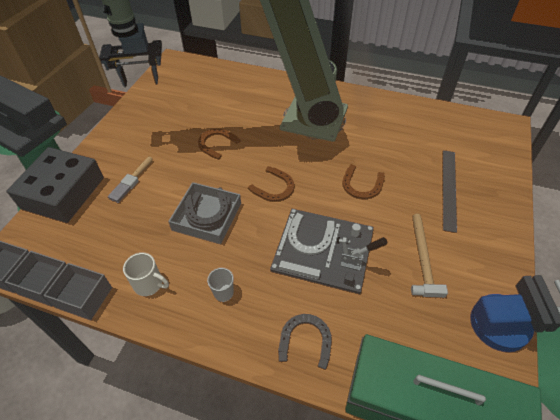

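View pics/top0.png

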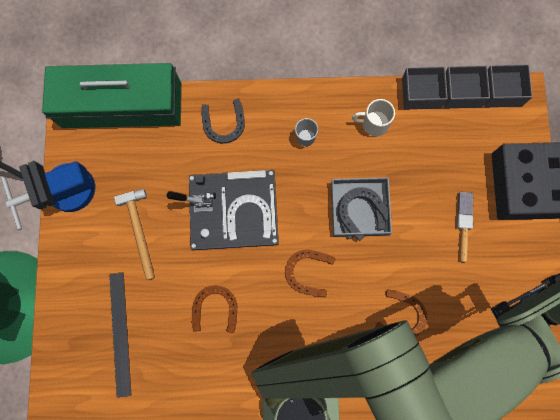

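Horseshoe shapes in the top view:
- bright shoe on the dark plate (248,217)
- dark shoe on the bench (222,121)
- dark shoe in the tray (362,212)
- rusty shoes (215,310), (310,273) and (405,305)

I choose the bright one at (248,217), lying in the channel of the plate. I'll check that in a close crop.

```bash
python3 - <<'E'
import cv2
a=cv2.imread("pics/top0.png")[160:260,160:290]; cv2.imwrite("pics/crop_t.png",cv2.resize(a,None,fx=6,fy=6,interpolation=cv2.INTER_CUBIC))
a=cv2.imread("pics/scene0.png")[200:300,262:395]; cv2.imwrite("pics/crop_s.png",cv2.resize(a,None,fx=6,fy=6,interpolation=cv2.INTER_CUBIC))
E
```

```text
(no output)
```

View pics/crop_t.png

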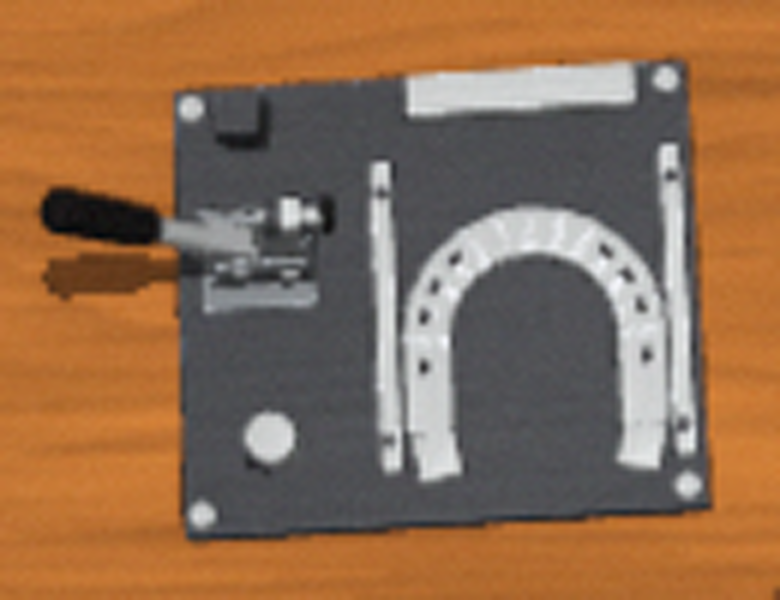

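View pics/crop_s.png

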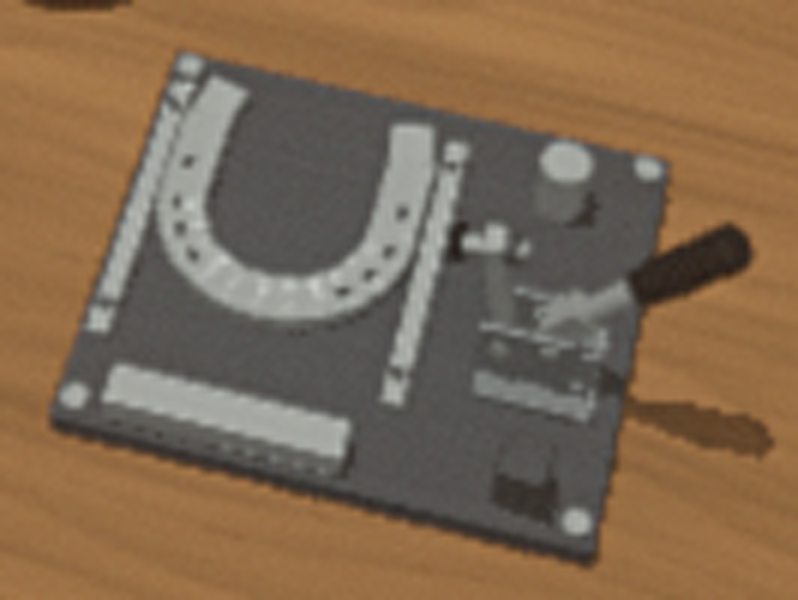

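The crops confirm it: the bright shoe lies between the rails with its toe towards the bar. In the top crop the plate screws are at (190,108), (665,78), (688,486) and (202,515), and the inner toe is at about (537,252). Next I'll compute the poses.

```bash
cat > h.py <<'E'
import numpy as np, cv2, json
from workcell import *
def save(n,fn):
    f=grab_frame(n); cv2.imwrite(fn,f["frame"][:,:,::-1]); f.pop("frame"); return f
def ray(f,u,v,z):
    V=np.array(f["view"]);R=V[:3,:3];t=V[:3,3];c=-R.T@t
    d=R.T@np.array([(u-f["cx"])/f["fx"],(v-f["cy"])/f["fy"],1]); return c+d*(z-c[2])/d[2]
def proj(f,p):
    V=np.array(f["view"]);q=V[:3,:3]@np.array(p)+V[:3,3];return np.array([f["fx"]*q[0]/q[2]+f["cx"],f["fy"]*q[1]/q[2]+f["cy"]])
E
python3 - <<'E'
from h import *
T=grab_frame("top");S=grab_frame("scene")
c=lambda u,v,o:((u+.5)/6-.5+o[0],(v+.5)/6-.5+o[1])
t=np.array([ray(T,*c(u,v,(160,160)),16) for u,v in [(190,108),(665,78),(688,486),(202,515)]])
s=np.array([ray(S,*c(u,v,(262,200)),16) for u,v in [(576,521),(74,395),(190,64),(648,168)]])
for n,P in(("top",t),("scene",s)):
    print(n,P.round(1).tolist(),P.mean(0)); 
    dx=(P[0]+P[1]-P[2]-P[3]); print("yaw",np.degrees(np.arctan2(dx[1],dx[0])), end=' ')
    dy=(P[0]+P[3]-P[1]-P[2]); print(np.degrees(np.arctan2(-dy[0],dy[1])))
P=(t+s)/2; o=P.mean(0)[:2]
dx=(P[0]+P[1]-P[2]-P[3]);dy=(P[0]+P[3]-P[1]-P[2])
yaw=(np.arctan2(dx[1],dx[0])*1+np.arctan2(-dy[0],dy[1]))/2
R=np.array([[np.cos(yaw),-np.sin(yaw)],[np.sin(yaw),np.cos(yaw)]])
print("o",o,"yaw",np.degrees(yaw))
json.dump(dict(o=o.tolist(),yaw=yaw),open("fix.json","w"))
F=lambda p:R.T@(p[:2]-o)
for n,f,off,pts in(("top",T,(160,160),[(537,252,25),(533,207,25),(440,478,25),(640,466,25),(520,114,33),(268,440,50)]),("scene",S,(262,200),[(288,276,25),(283,318,25)])):
    for u,v,z in pts: print(n,(u,v),F(ray(f,*c(u,v,off),z)).round(1))
W=lambda x,y:(R@[x,y]+o).round(1)
print("toe in home",W(63,-45),"pivot",W(23,88),"lever end",W(23,155))
for f,n,off in((T,"top",(160,160)),(S,"scene",(262,200))):
    w=W(23,155);q=(proj(f,[*w,144])-off)*6; print(n,"lever end px",q)
print(state()["time_s"])
E
```

```text
top [[637.2, 304.2, 16.0], [646.8, 73.8, 16.0], [447.6, 65.3, 16.0], [438.4, 295.7, 16.0]] [542.47628974 184.74259016  16.        ]
yaw 2.428418237463084 2.3309397073388087
scene [[640.5, 302.1, 16.0], [650.1, 71.9, 16.0], [451.8, 64.0, 16.0], [443.0, 294.0, 16.0]] [546.34389061 182.97879548  16.        ]
yaw 2.311887480847472 2.28610510899702
o [544.41009017 183.86069282] yaw 2.3394270376612982
top (537, 252) [ 13.8 -49.1]
top (533, 207) [ 35.9 -48.2]
top (440, 478) [-91.9   1.6]
top (640, 466) [-92.  -92.8]
top (520, 114) [ 79.8 -44.7]
top (268, 440) [-73.   77.9]
scene (288, 276) [ 17.4 -37.1]
scene (283, 318) [ 40.4 -33.7]
toe in home [609.2 141.5] pivot [563.8 272.7] lever end [561.1 339.7]
top lever end px [ 46.76604437 200.6656243 ]
scene lever end px [742.51369999 234.47194417]
0.2
```

Fixture: origin about (544.4, 183.9), yaw 2.34°. The projected lever end agrees in both views. The shoe's inner toe is at x≈15.5, so it needs about 47 mm. I'll push with closed jaws and the jaw axis along fixture x, so that the 178 mm body stays clear of the clamp. First I turn the yaw by +66.3° and close.

```bash
python3 -m creep '[[1,0,0,0,0,0,-10.6],[1,0,0,0,0,0,-10.6],[1,0,0,0,0,0,-10.6],[1,0,0,0,0,0,-10.6],[1,0,0,0,0,0,-10.6]]' 20; python3 -m creep '[[1,0,0,0,0,0,-10.6],[1,0,0,0,0,0,-2.7],[1,0,0,0,0,0,0]]'
```

```text
time_s: 0.82
ee_pos: [252.5, -516.4, 213.7]
ee_rot: [-180.0, -0.0, 79.4]
force: [0.3, -0.1, -0.9]
gripper_width: 43.8
time_s: 1.2
ee_pos: [252.5, -516.5, 213.8]
ee_rot: [-180.0, -0.0, 92.3]
force: [0.2, -0.5, 0.3]
gripper_width: 13.8
```

```bash
python3 -m creep '[[1,50,23.5,0,0,0,0],[1,50,23.5,0,0,0,0],[1,50,23.5,0,0,0,0],[1,50,23.5,0,0,0,0],[1,50,23.5,0,0,0,0]]'; python3 -m creep '[[1,50,23.5,0,0,0,0],[1,50,23.5,0,0,0,0],[1,50,23.5,0,0,0,0],[1,50,23.5,0,0,0,0],[1,50,23.5,0,0,0,0]]'; python3 -m creep '[[1,50,23.5,0,0,0,0],[1,50,23.5,0,0,0,0],[1,30,10,0,0,0,0],[1,0,0,0,0,0,0]]'
```

```text
time_s: 1.82
ee_pos: [360.2, -260.3, 214.1]
ee_rot: [180.0, 0.0, 92.3]
force: [0.8, -0.1, 0.6]
gripper_width: 0.4
time_s: 2.45
ee_pos: [467.3, -5.6, 214.1]
ee_rot: [180.0, 0.0, 92.3]
force: [1.1, -0.7, -0.4]
gripper_width: 0.4
time_s: 2.95
ee_pos: [518.7, 126.7, 213.5]
ee_rot: [-180.0, 0.0, 92.5]
force: [-0.5, 0.9, 0.6]
gripper_width: 0.4
```

```bash
python3 -m creep '[[1,11,13,0,0,0,0],[1,0,0,50,0,0,0],[1,0,0,50,0,0,0],[1,0,0,20,0,0,0],[1,0,0,0,0,0,0]]'; python3 - <<'E'
from h import *
for n in("wrist","scene","top"): save(n,f"pics/{n}1.png")
a=cv2.imread("pics/top1.png")[140:280,150:320];b=cv2.imread("pics/scene1.png")[160:300,235:405]
cv2.imwrite("pics/c1.png",np.vstack([cv2.resize(a,(728,600))[:300*2:2,::2],cv2.resize(b,(728,600))[::2,::2]]))
cv2.imwrite("pics/c1.png",np.hstack([cv2.resize(a,(400,330)),cv2.resize(b,(400,330))]))
E
```

```text
time_s: 3.58
ee_pos: [530.3, 135.4, 92.5]
ee_rot: [-179.8, 0.0, 92.3]
force: [-0.1, -0.6, -0.2]
gripper_width: 0.6
```

View pics/wrist1.png

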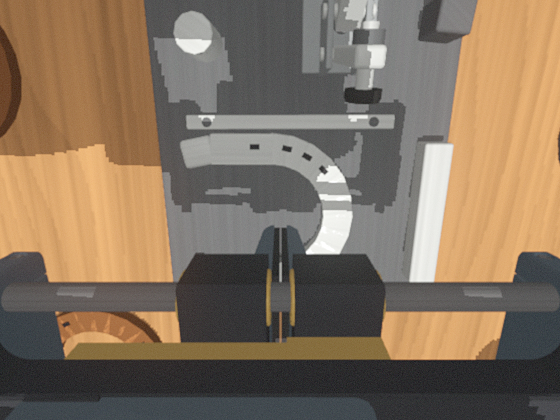

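View pics/c1.png

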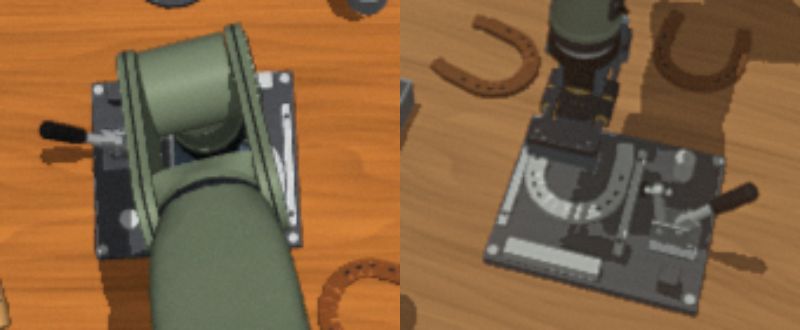

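The wrist view shows the closed fingertips at (280,230), over the open inside of the bright shoe. The +y branch is at row 150 and the toe arc at column 340. I'll correct y by 3 mm and go down to z≈19.

```bash
python3 -m creep '[[1,3,0,40,0,0,0],[1,0,0,25,0,0,0],[1,0,0,8,0,0,0],[1,0,0,0,0,0,0],[1,0,0,0,0,0,0]]'; python3 - <<'E'
from h import *
f=save("wrist","pics/wrist2.png"); s=state(); print(s["ee_pos"],s["force"]); print(proj(f,s["ee_pos"]))
E
```

```text
time_s: 4.35
ee_pos: [532.0, 139.6, 22.4]
ee_rot: [179.8, -0.0, 92.4]
force: [0.3, -0.5, -0.6]
gripper_width: 0.5
[531.85987693 139.63923881  22.24349318] [ 0.22359714  0.08126482 -0.3624368 ]
[280.06648761 252.52770858]
```

View pics/wrist2.png

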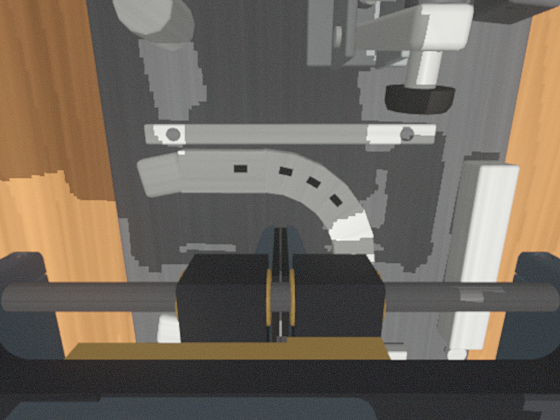

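```bash
python3 -m creep '[[1,-1,0,3,0,0,0],[1,0,6,0,0,0,0],[1,0,4,0,0,0,0],[1,0,3,0,0,0,0],[1,0,3,0,0,0,0]]';  python3 -m creep '[[1,0,3,0,0,0,0],[1,0,3,0,0,0,0],[1,0,3,0,0,0,0],[1,0,3,0,0,0,0],[1,0,3,0,0,0,0]]'; python3 -m creep '[[1,0,3,0,0,0,0],[1,0,3,0,0,0,0],[1,0,3,0,0,0,0]]'
```

```text
time_s: 5.03
ee_pos: [547.1, 139.1, 17.9]
ee_rot: [-180.0, 0.0, 92.4]
force: [0.8, 1.0, -0.4]
gripper_width: 0.4
time_s: 5.65
ee_pos: [561.9, 139.7, 17.8]
ee_rot: [-180.0, 0.0, 92.4]
force: [-0.9, 0.0, 0.9]
gripper_width: 0.5
time_s: 6.02
ee_pos: [571.1, 140.1, 17.9]
ee_rot: [180.0, 0.0, 92.4]
force: [-2.7, -0.1, -0.2]
gripper_width: 0.6
```

```bash
python3 - <<'E'
from h import *
f=save("wrist","pics/wrist3.png"); s=state(); print(s["ee_pos"],s["force"]); print(proj(f,s["ee_pos"]))
E
```

```text
[571.65686422 140.11589053  17.94108716] [-1.27183764  0.27088515 -0.69995097]
[281.33703154 252.59986996]
```

View pics/wrist3.png

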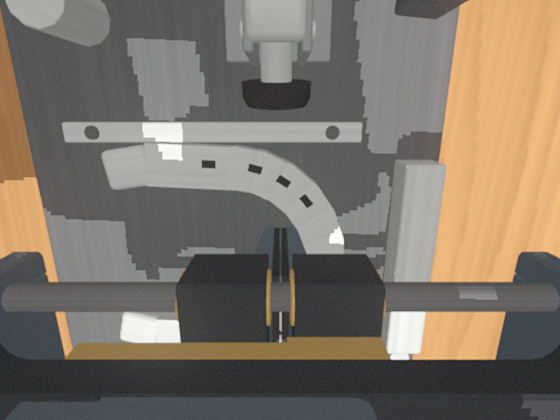

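Contact is made and the shoe is sliding. In the picture its toe's outside is at column 350 and the bar's face at 393, leaving roughly 22 mm. I'll keep pushing.

```bash
python3 -m creep '[[1,0,3,0,0,0,0],[1,0,3,0,0,0,0],[1,0,3,0,0,0,0],[1,0,3,0,0,0,0],[1,0,3,0,0,0,0]]';  python3 -m creep '[[1,0,2,0,0,0,0],[1,0,1.5,0,0,0,0],[1,0,1,0,0,0,0]]'; python3 -m creep '[[1,0,1,0,0,0,0],[1,0,1,0,0,0,0]]'
```

```text
time_s: 6.7
ee_pos: [586.0, 140.7, 17.9]
ee_rot: [180.0, 0.0, 92.4]
force: [-1.3, -0.3, 0.0]
gripper_width: 0.7
time_s: 7.08
ee_pos: [590.4, 140.8, 17.9]
ee_rot: [-180.0, 0.0, 92.4]
force: [-2.2, 0.1, 0.1]
gripper_width: 0.2
time_s: 7.32
ee_pos: [592.3, 141.0, 17.9]
ee_rot: [-180.0, 0.0, 92.4]
force: [-1.4, 0.0, -0.2]
gripper_width: 0.5
```

```bash
python3 - <<'E'
from h import *
f=save("wrist","pics/wrist4.png"); s=state(); print(s["ee_pos"],s["force"])
save("scene","pics/scene4.png"); a=cv2.imread("pics/scene4.png")[200:300,262:395]; cv2.imwrite("pics/s4.png",cv2.resize(a,None,fx=5,fy=5,interpolation=cv2.INTER_CUBIC))
E
```

```text
[592.54012967 140.95190262  17.92948191] [-1.79862309  0.02150017  0.3963122 ]
```

View pics/wrist4.png

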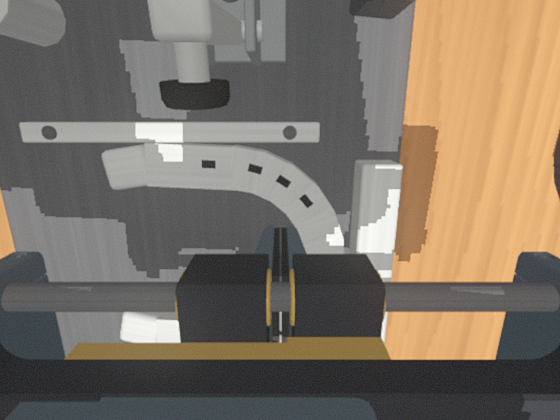

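View pics/s4.png

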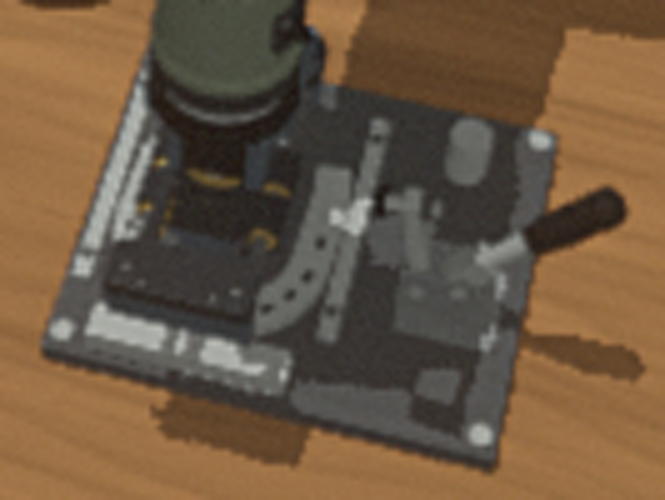

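```bash
python3 -m creep '[[1,0,1,0,0,0,0],[1,0,1,0,0,0,0],[1,0,1,0,0,0,0]]'; python3 -m creep '[[1,0,1,0,0,0,0],[1,0,1,0,0,0,0]]'
```

```text
time_s: 7.8
ee_pos: [595.4, 141.1, 17.9]
ee_rot: [180.0, 0.0, 92.4]
force: [-1.8, -0.6, -0.8]
gripper_width: 0.2
time_s: 8.05
ee_pos: [596.9, 141.1, 17.8]
ee_rot: [-179.9, 0.0, 92.4]
force: [-3.1, -2.0, -0.0]
gripper_width: 0.8
```

```bash
python3 -m creep '[[1,0,1,0,0,0,0],[1,0,1,0,0,0,0]]'; python3 -m creep '[[1,0,1,0,0,0,0],[1,0,1,0,0,0,0]]'
```

```text
time_s: 8.3
ee_pos: [597.2, 141.1, 17.7]
ee_rot: [-179.7, 0.0, 92.4]
force: [-7.0, -0.4, 3.9]
gripper_width: 0.6
time_s: 8.55
ee_pos: [597.3, 141.1, 17.6]
ee_rot: [-179.5, 0.0, 92.3]
force: [-10.7, 0.4, 6.7]
gripper_width: 0.4
```

The tool has stalled at x=597.3 with the force rising past 10 N, so the shoe is against the bar. I'll hold briefly, back off, rise and look.

```bash
python3 -m creep '[[1,0,0,0,0,0,0],[1,0,0,0,0,0,0],[1,0,-10,0,0,0,0],[1,0,-15,0,0,0,0],[1,0,0,0,0,0,0]]';python3 -m creep '[[1,0,0,-50,0,0,0],[1,0,0,-60,0,0,0],[1,0,0,-60,0,0,0],[1,0,0,0,0,0,0]]'
python3 - <<'E'
from h import *
f=save("wrist","pics/wrist5.png"); s=state(); print(s["ee_pos"],s["force"]);f.pop
json.dump({k:np.array(v).tolist() for k,v in f.items()},open("w5.json","w"))
E
```

```text
time_s: 9.18
ee_pos: [575.6, 140.3, 18.1]
ee_rot: [180.0, 0.0, 92.4]
force: [-0.2, -0.1, -0.4]
gripper_width: 0.2
time_s: 9.68
ee_pos: [580.2, 141.1, 194.1]
ee_rot: [179.2, -0.1, 92.4]
force: [0.1, 1.0, -0.4]
gripper_width: 0.5
[578.13702762 140.64461064 190.7071659 ] [ 0.43988938 -0.01227165 -0.09578878]
```

View pics/wrist5.png

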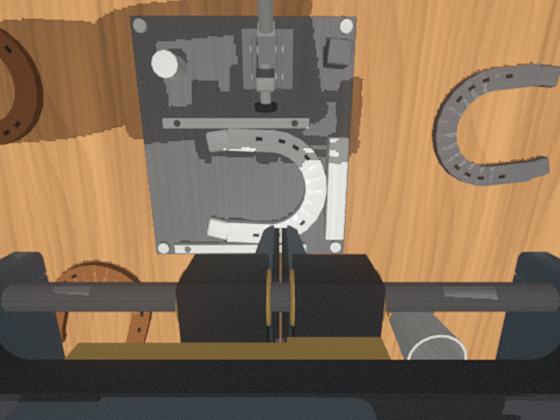

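The toe's outside (column 326) meets the bar (column 328) and the shoe is straight: it's home. Next I cross over the lever at z≈190 to its outer side, about 200 mm along fixture +y.

```bash
python3 -m creep '[[1,49,-2,0,0,0,0],[1,49,-2,0,0,0,0],[1,49,-2,0,0,0,0],[1,49,-2,0,0,0,0],[1,48,-2,0,0,0,0]]'; python3 -m creep '[[1,0,0,0,0,0,0],[1,0,0,0,0,0,0]]';python3 - <<'E'
from h import *
f=save("top","pics/top6.png");f=save("scene","pics/scene6.png"); s=state(); print(s["ee_pos"],s["ee_rot"],s["force"])
d=json.load(open("fix.json"));y=d["yaw"];R=np.array([[np.cos(y),-np.sin(y)],[np.sin(y),np.cos(y)]]);print(R.T@(s["ee_pos"][:2]-d["o"]))
a=cv2.imread("pics/scene6.png")[150:300,250:430]; cv2.imwrite("pics/s6.png",cv2.resize(a,None,fx=4,fy=4))
E
```

```text
time_s: 10.35
ee_pos: [555.5, 384.8, 185.4]
ee_rot: [-179.8, 0.1, 92.4]
force: [0.9, -0.2, -0.2]
gripper_width: 0.7
time_s: 10.6
ee_pos: [555.8, 382.9, 186.0]
ee_rot: [-179.9, 0.1, 92.4]
force: [-0.3, -0.1, -0.1]
gripper_width: 0.4
[556.36339714 382.23969735 187.09459274] [-1.79932544e+02  7.60521865e-02  9.22862010e+01] [-0.79482175 -1.24203046  0.42433088]
[ 20.04104845 197.72573774]
```

View pics/s6.png

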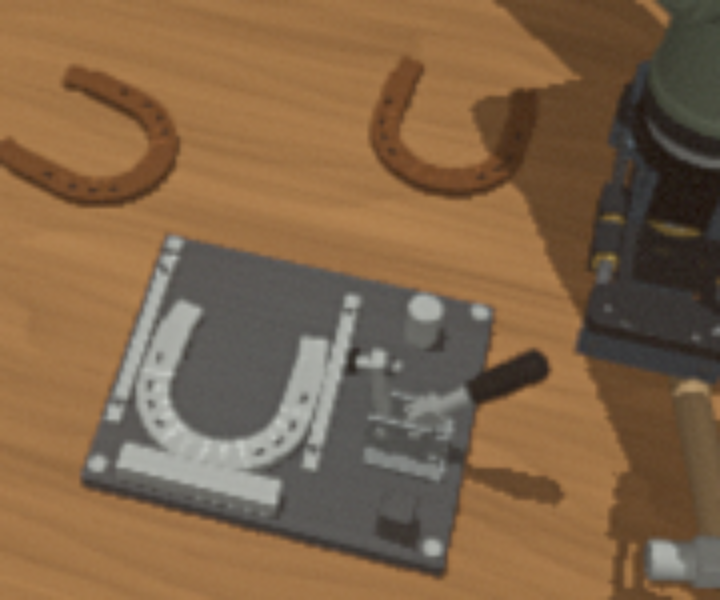

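The scene view shows the shoe against the bar, the lever still open with its grip end at crop (540,365), and the gripper outside it. I'll descend to z≈127 and push inwards.

```bash
python3 -m creep '[[1,0,3,30,0,0,0],[1,0,0,30,0,0,0],[1,0,0,0,0,0,0],[1,0,0,0,0,0,0]]'; python3 -m creep '[[1,-8,0,0,0,0,0],[1,-6,0,0,0,0,0],[1,-5,0,0,0,0,0],[1,-5,0,0,0,0,0],[1,-5,0,0,0,0,0]]'
```

```text
time_s: 11.2
ee_pos: [560.2, 383.5, 129.2]
ee_rot: [179.9, -0.0, 92.3]
force: [0.2, -0.0, 0.6]
gripper_width: 0.5
time_s: 11.82
ee_pos: [560.7, 358.5, 129.6]
ee_rot: [179.9, -0.5, 92.3]
force: [-4.0, 10.7, 7.8]
gripper_width: 0.8
```

```bash
python3 - <<'E'
from h import *
s=state(); print(s["ee_pos"],s["ee_rot"],s["force"])
save("wrist","pics/wrist7.png");save("scene","pics/scene7.png");save("top","pics/top7.png")
a=cv2.imread("pics/scene7.png")[180:280,320:430]; b=cv2.imread("pics/top7.png")[150:250,140:250]
cv2.imwrite("pics/s7.png",np.hstack([cv2.resize(a,(400,364)),cv2.resize(b,(400,364))]))
E
```

```text
[560.7230071  358.53972476 129.60591414] [179.87480704  -0.49684059  92.28711254] [-4.0175991  10.74160507  7.83941445]
```

View pics/s7.png

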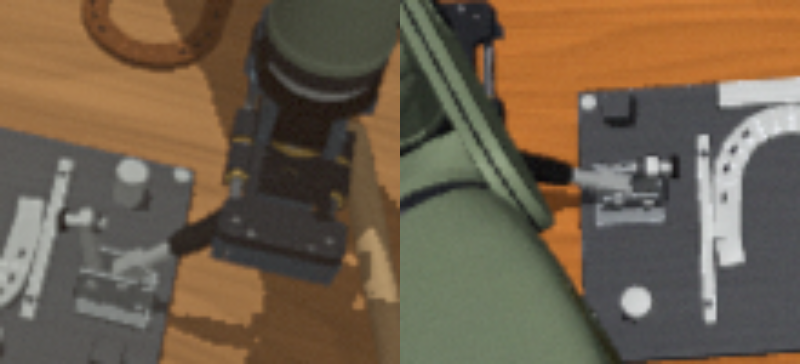

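View pics/wrist7.png

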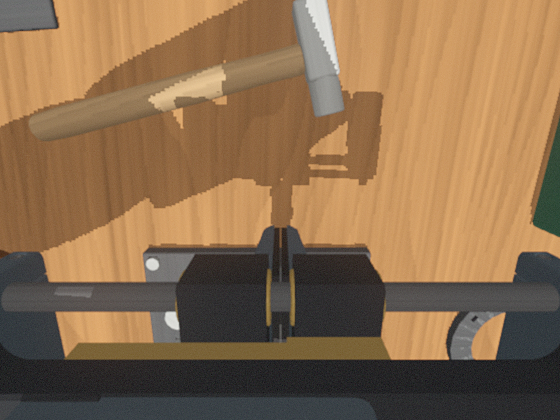

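The finger is at the lever's end (about fixture y 158), and the force on the tool has an upward part from friction as the end rises. I'll follow the arc, moving inwards and up.

```bash
python3 -m creep '[[1,-4,0,-3,0,0,0],[1,-4,0,-3,0,0,0],[1,-4,0,-3,0,0,0]]'; python3 -m creep '[[1,-4,0,-2,0,0,0],[1,-4,0,-2,0,0,0],[1,-4,0,-2,0,0,0]]'
```

```text
time_s: 12.35
ee_pos: [561.2, 345.8, 138.6]
ee_rot: [179.9, -0.4, 92.4]
force: [-1.9, 5.9, 3.2]
gripper_width: 0.6
time_s: 12.72
ee_pos: [561.9, 332.6, 144.3]
ee_rot: [179.9, -0.2, 92.4]
force: [-0.9, 3.6, 3.6]
gripper_width: 0.3
```

```bash
python3 -m creep '[[1,-4,0,-1,0,0,0],[1,-4,0,-1,0,0,0],[1,-4,0,0,0,0,0],[1,-4,0,0,0,0,0]]'; python3 -m creep '[[1,-4,0,0,0,0,0],[1,-4,0,0,0,0,0]]'
```

```text
time_s: 13.22
ee_pos: [561.9, 313.8, 144.3]
ee_rot: [-179.9, 0.1, 92.3]
force: [0.4, 0.5, 0.5]
gripper_width: 0.6
time_s: 13.48
ee_pos: [562.2, 306.0, 144.4]
ee_rot: [-179.9, 0.1, 92.4]
force: [-0.0, 0.8, -0.2]
gripper_width: 0.6
```

```bash
python3 - <<'E'
from h import *
s=state(); print(s["ee_pos"],s["force"])
save("scene","pics/scene8.png");save("top","pics/top8.png")
a=cv2.imread("pics/scene8.png")[180:290,280:400]; b=cv2.imread("pics/top8.png")[150:260,140:260]
cv2.imwrite("pics/s8.png",np.hstack([cv2.resize(a,(400,367)),cv2.resize(b,(400,367))]))
E
```

```text
[562.16739455 306.04486998 144.42168027] [-0.03365016  0.76649107 -0.20886047]
```

View pics/s8.png

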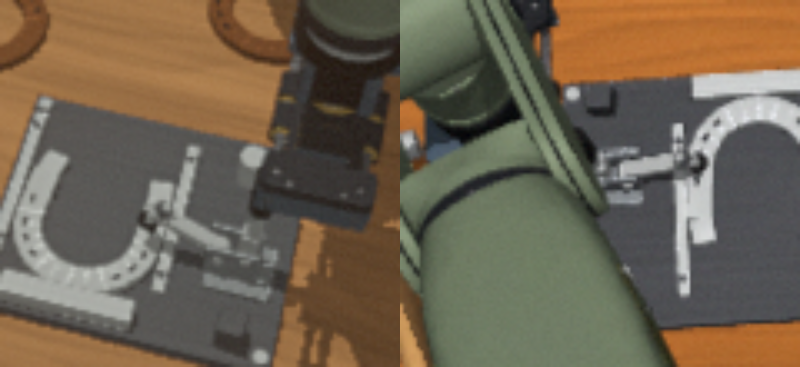

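The arm has swung down with its foot over the shoe's branch, and the force has gone. I'll let it settle, then retreat outwards and up and check the lever.

```bash
python3 -m creep '[[1,0,0,0,0,0,0],[1,0,0,0,0,0,0],[1,20,0,0,0,0,0],[1,40,0,0,0,0,0],[1,50,0,0,0,0,0]]'; python3 -m creep '[[1,40,0,-30,0,0,0],[1,0,0,-50,0,0,0],[1,0,0,-20,0,0,0],[1,0,0,0,0,0,0]]'; python3 - <<'E'
from h import *
s=state(); print(s["ee_pos"],s["force"])
S=save("scene","pics/scene9.png");T=save("top","pics/top9.png")
a=cv2.imread("pics/scene9.png")[195:295,265:385]; b=cv2.imread("pics/top9.png")[160:260,165:285]
cv2.imwrite("pics/s9.png",np.vstack([cv2.resize(a,(360,300)),cv2.resize(b,(360,300))]))
d=json.load(open("fix.json"));y=d["yaw"];R=np.array([[np.cos(y),-np.sin(y)],[np.sin(y),np.cos(y)]])
q=R@[23,59.5]+d["o"]
print("locked end px", (proj(S,[*q,161])-[265,195])*3, (proj(T,[*q,161])-[165,160])*3+[0,300])
E
```

```text
time_s: 14.2
ee_pos: [557.9, 418.8, 145.1]
ee_rot: [180.0, -0.0, 92.3]
force: [-0.3, -0.2, -0.4]
gripper_width: 0.5
time_s: 14.7
ee_pos: [556.4, 458.8, 246.9]
ee_rot: [179.8, -0.2, 92.4]
force: [-0.1, -0.2, 0.7]
gripper_width: 0.7
[556.42556713 458.78229693 246.90965273] [-0.12425484 -0.15629439  0.65144419]
locked end px [250.91421907  94.56743393] [112.93231681 389.17436054]
```

View pics/s9.png

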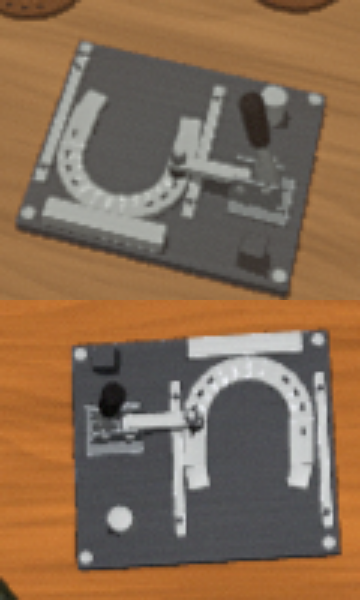

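The lever end appears at (250,95) in the scene view and (114,388) in the top view, matching the predicted locked positions (251,95) and (113,389). The foot is on the shoe's branch, the toe is at the bar, and the spacer and block haven't moved.

```bash
python3 -c "
from workcell import *
print(job_done(), state()['time_s'])"
```

```text
the job is handed in; nothing more can be done
the job is handed in; nothing more can be done
```

I slid the bright shoe home against the stop bar, pushed the clamp lever over until it snapped into lock, and handed the job in at about 15 s of robot time.

- **Shoe:** I pushed it from inside the toe with the closed fingertips. The tool stalled with the force rising to about 11 N, and after that both the wrist and top views showed the toe touching the bar and the shoe straight.
- **Lever:** I pushed it from outside along its arc; the largest force I read was about 11 N at first contact, then less. In both views the locked lever end lay within about 2 pixels of where I calculated it should be in the enlarged crops.
- **Foot and surroundings:** The foot is seen on the shoe's +y branch. The spacer and gauge block look unmoved, and the arm was well clear when I handed in. I did not look again at the nail can, hammer or brush after the last move.
- **Not measured or in disagreement:** The foot's pressing force could not be measured, only seen. The top and scene views disagreed by 2–4 mm on the fixture's position; I used their average and it held up.

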